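# Slide a resin casting home in the gauge stand and lower the sprung foot

## Robot

A 7-joint arm with a two-finger parallel gripper is mounted at the origin on the work surface. World frame = base frame: x ahead of the robot, y to its left, z up, the work surface at z = 0. Lengths are in m, angles in rad, forces in N, time in s.
With the tool pointing down it reaches from about 0.375 to 0.925 m from the base axis. Payload 3.1 kg.
Tool frame: the origin (TCP) lies at the very end of the fingers, on their centre line; the grasp point (between the pads) lies 19 mm behind it; z points along the fingers, y is the line along which they close (so a half turn about z gives the same grasp; the last joint's range is limited). The gripper opens to 85 mm and grips with 20 to 120 N. Pads are 22 mm wide; open, the fingers measure 114 mm over their backs; the gripper's body (76 mm by 85 mm) begins 54 mm behind the grasp point. The pads swing forward as they close: fully open they stand 13 mm farther back than shut.
Start: joints at [-1.243, 0.383, 0.044, 1.598, -0.018, 1.161, -0.05], TCP at [0.268, 0.592, 0.231] pointing down, gripper open.
Joint ranges: [-2.61, 2.61], [-0.41, 2.15], [-1.48, 1.57], [0, 2.5], [-1.57, 4.71], [0.05, 1.97], [-2.85, 2.85]. Speed limits (rad/s): [2.79, 2.79, 3.14, 3.14, 3.14, 3.14, 3.14].

## Interface

Orientations are given as a unit quaternion [w, x, y, z].
In Python, from cell import bot, camera, camera_params, workorder gives the robot as it stands. The module is installed in compiled form; this text tells all that it offers.
- The arm moves only by the tool apply_moves, never from a script. Its argument "moves" is a list of rows, each a list of 7 numbers: the opening, from 0 (shut) to 1 (fully open), then the shift along the tool's x, y, z in units of 200 mm (1.0 is 200 mm), then the turn, a rotation vector about the tool's x, y, z in units of 180 degrees (1.0 is 180 degrees). A call has 1 to 12 rows; each row shifts and turns the commanded pose from where the row before left it, along the tool's axes as they then stand; what a row does not reach is not made up. A row lasts 1/8 s, in which the tool goes at most 62.5 mm and 10.7 degrees, less where a joint would pass 70% of its speed; a pose out of reach is approached as far as the arm can. A call with a number of a shift or a turn outside -1 to 1 is refused whole. A call with a gripper value outside its range is refused whole. The fingers move at their own pace and stop on an object; the grip force is fixed at half the most. Time passes only in rows, so rows that do not move let the fingers close. It gives the time, the measured TCP pose, the force, the opening and the grip force at its end, in the units of the state.
- bot.sense(): the state, without advancing time (a new reading comes with each control period).
- camera(name): name is "side" or "top" or "wrist"; returns (picture, depth): 480x640x3 uint8, red, green, blue; 480x640 float32, m along the optical axis (not along the pixel's ray), 0 where there is no reading.
- camera_params(name): a dict with "fx", "fy", "cx", "cy" (pixels), "D" ([k1, k2, p1, p2, k3] as OpenCV has them; the pictures are not rectified), "R" (3x3) and "t" (3): a world point X has camera coordinates R X + t. Camera axes: x right, y down, z forward; pixel columns grow to the right and rows downward; lengths in m; the calibration is good to about 2 mm. A picture is of the moment at which its call begins: read the wrist's pose just before it. camera_params takes no time and is no camera call; for the wrist camera it gives the pose at the moment of the call.
- workorder.job_done(): hands the job in; it is judged then, once.
The state is a dict: "clock": time; "joint_positions": joint angles; "dq": joint speeds; "joint_efforts": joint torques, N m; "eef_pos": TCP position; "ee_rot": TCP orientation; "contact_force": force on the tool from outside, world axes, zero at the start; "moment": the same for the moment, N m; "width": opening from 0.0 (shut) to 1.0 (fully open); "grasp_force": force on a finger pad.
Only numpy, scipy, OpenCV 4.12 (cv2) and the standard library are available. Lean on these libraries where they do the work, as an engineer would, in place of code of your own. Each camera call takes 0.05 s, during which the arm holds its last target. There are 200 camera calls.

## Task

Check the arch-shaped resin casting in the thickness-gauge stand: slide it along the tabletop (do not lift it), round end first, between the flared guides until it sits fully home against the end stop. Then gently press the gauge's knob down until the sprung foot bears on the casting and is pushed in about half of its 12 mm travel (never driven all the way in), and let go. Do not lower the gauge before the casting is home, and leave the other things on the table where they are.

Things in the scene. Friction and masses are not known exactly. Their poses are not given: they have to be found in the camera images.
- slab: Arch-shaped flat casting of milky blue-green resin, about 130 g, flat on the table: 110 long (x), 56 wide (y), 22 thick. Its +x end is a half circle of radius 28, its -x end is flat. Origin: middle of the underside, z up. A round and a square casting of the same resin are not part of the job. It starts before the stand's mouth, round end towards it (up to 0.35 rad askew).
- slab_nose (a point): Tip of the casting's round end, 55 ahead of its origin along its x, 11 above its underside.
- stand: Fixed thickness-gauge stand, aluminium guides 16 high and 10 thick, no floor: the casting slides on the table. Origin: on the tabletop, middle of the end stop's face; +x is the way the casting is pushed in, z up. From x = -75 to the stop (x = 0) the guides are parallel, 60 apart. With the casting home, its round end touches the stop and its flat end is at x = -110.
- mouth (a point): Middle of the stand's mouth, on the tabletop at x = -145 in the stand's frame: here the guides are 144 apart; they converge evenly to 60 apart at x = -75.
- bracket_end (a point): End of the stand's dark steel arm at x = -51 in the stand's frame, 86 above the table. The arm (32 wide at most, underside 86, top 108 above the table) reaches to here from the column behind the stop (x = 38 to 62, as high). The gauge's upright rod passes through it at x = -35, y = 0.
- knob_top (a point): Centre of the top face of the gauge's black round knob, 36 across and 14 high, on top of the upright rod. 175 above the table when the gauge is fully raised; nothing stands above it. Pressing it straight down lowers the gauge.
- gauge (a joint): How far the gauge's rod is lowered, in m: 0 fully raised, 0.055 lowest. It moves straight down against a steady drag of about 6 N and stays wherever it is left. It starts between 0 and 0.015.
- foot_tip (a point): Centre of the underside of the sprung foot, a steel disc 20 across at the bottom of the gauge's rod; 60 above the table when the gauge is fully raised.
- foot (a joint): How far the sprung foot is pushed up into the rod, in m: 0 free, 0.012 all the way in; spring 0.6 N at first, 2.4 N fully in. Once the foot touches the casting, it goes in by as much as the rod is lowered further. With the casting (22 thick) under it, it touches at a gauge value of 0.038 and is half in at 0.044 (knob top then 131 above the table).
Things that resemble listed ones, but are neither listed nor needed, are in the scene too. What is shaped like the slab but black or orange is not meant.

How it is judged:
On the way, in this order (a step that is already met when the one before it is completed fails the run):
1. the casting is fully home: round end within 3 mm of the end stop and 4 mm of the centre line, lying flat and within 0.07 rad of straight, with the gauge still up (below 0.025) (x of slab_nose in the frame of stand above -0.003 m and y of slab_nose in the frame of stand between -0.004 and 0.004 m and angle between the x axis of slab and the x axis of stand, either way round below 0.07 rad and height (world z) of slab below 0.003 m and angle between slab's own z axis and vertical below 0.05 rad and value of joint gauge below 0.025 m), for 0.2 s.
2. the sprung foot bears on the casting, pushed in by 3 to 9.5 mm (value of joint foot between 0.003 and 0.0095 m and contact force between foot and slab above 0.3 N), for 0.2 s.
At the end, for the whole second after the job is handed in: The casting lies flat and at rest, round end within 3 mm of the end stop and within 4 mm of the centre line, within 0.07 rad of straight; the gauge stays down with its foot bearing on the casting and pushed in by 3 to 9.5 mm (all of step 2 and x of slab_nose in the frame of stand above -0.003 m and y of slab_nose in the frame of stand between -0.004 and 0.004 m and angle between the x axis of slab and the x axis of stand, either way round below 0.07 rad and height (world z) of slab below 0.003 m and angle between slab's own z axis and vertical below 0.05 rad and linear speed of slab below 0.01 m/s and velocity of joint gauge between -0.003 and 0.003 m/s); the robot touches nothing.
It fails at once if the casting is lifted (underside more than 10 mm up) (height (world z) of slab above 0.01 m).
It fails at once if the sprung foot is driven all the way in (more than 11.5 mm) (value of joint foot above 0.0115 m).
It fails at once if another thing on the table is moved by more than 25 mm (distance of any of disc, tile, cup, bottle, phone, mould, stick from where it was at the start of the episode above 0.025 m).
It also fails if it takes over 64 s, if anything falls off the work surface, if the arm or the gripper's body presses on something with over 40 N, if the wrist force passes 120 N, or if a joint passes its speed limit or range.

## Working session

There is one attempt and no reset: what is moved stays moved. The work goes in short steps, Python scripts to look and compute and a tool call to move; the robot and the scene stay as the last step left them, time stands still between calls to the robot, and variables do not carry over. Pictures are saved under pics/ and viewed, at most 10 in all, crops included, and the job is handed in when it is done.

Besides the shell and the picture viewer there is one more tool, called after "Request:" by a JSON object that holds its "fn" and its "kwargs", one argument or row to a line. apply_moves: Moves the arm, as the interface text tells. Shifts and turns lie within -1 to 1; 1 stands for 200 mm of shift or 180 degrees of turn. Its arguments: {"type":"object","properties":{"moves":{"type":"array"}},"required":["moves"]}

```bash
mkdir -p pics; cat > h.py <<'E'
import numpy as np, cv2
from cell import bot, camera, camera_params, workorder
def shot(n,f):
    p=camera_params(n); im,d=camera(n); cv2.imwrite('pics/'+f+'.png',im[:,:,::-1]); np.savez('pics/'+f+'.npz',d=d,**{k:np.array(p[k]) for k in p}); return im,d,p
def load(f): return np.load('pics/'+f+'.npz')
def ray(p,u,v):
    K=np.array([[p['fx'],0,p['cx']],[0,p['fy'],p['cy']],[0,0,1]],float)
    q=cv2.undistortPoints(np.array([[[u,v]]],float),K,np.array(p['D'],float))[0,0]
    R=np.array(p['R']);t=np.array(p['t'])
    return -R.T@t, R.T@np.array([q[0],q[1],1])
def onz(p,u,v,z):
    c,r=ray(p,u,v); return c+r*(z-c[2])/r[2]
def proj(p,X):
    K=np.array([[p['fx'],0,p['cx']],[0,p['fy'],p['cy']],[0,0,1]],float)
    return cv2.projectPoints(np.array(X,float).reshape(-1,3),cv2.Rodrigues(np.array(p['R']))[0],np.array(p['t'],float),K,np.array(p['D'],float))[0][:,0]
E
python3 -c "
from h import *
print(bot.sense())
shot('top','top0');shot('side','side0')"
```

```text
{'clock': 0.0, 'joint_positions': array([-1.24282322,  0.38388208,  0.043869  ,  1.59959278, -0.01789568,
        1.16117225, -0.04989082]), 'dq': array([ 0.00062177,  0.00076731, -0.00023063,  0.00105886, -0.00195013,
       -0.00209567, -0.00016622]), 'joint_efforts': array([-2.42380165e-04, -4.33464468e+01,  1.02443486e+00, -2.49514157e+01,
        1.04653536e-02,  1.14628568e-02, -4.33304933e-06]), 'eef_pos': array([0.26810276, 0.59109463, 0.22984857]), 'ee_rot': array([-2.01392987e-04,  2.11253707e-01,  9.77430356e-01, -1.31540896e-03]), 'contact_force': array([0.45907756, 0.59436679, 0.0338434 ]), 'moment': array([ 0.01007353, -0.03036264, -0.03345804]), 'grasp_force': 0.0, 'width': 1.003763658186029}
```

View pics/top0.png

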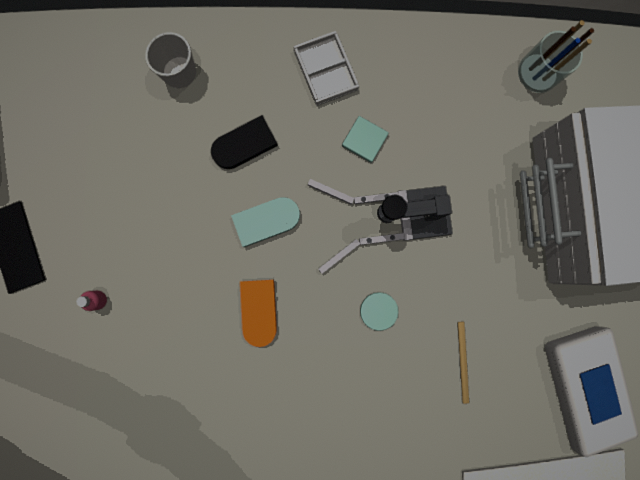

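View pics/side0.png

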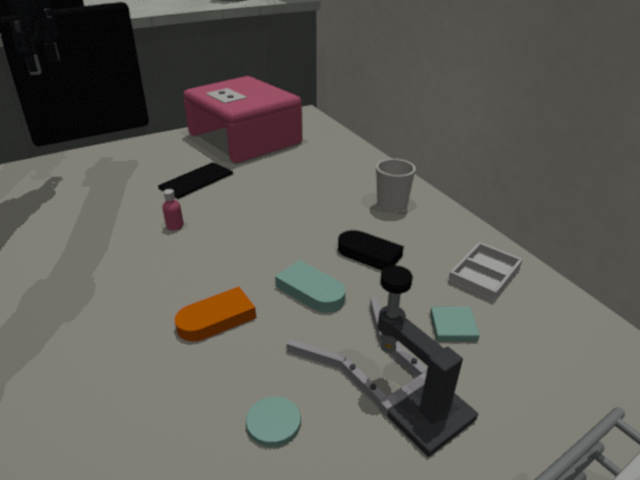

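Arch-shaped candidates in the top view are teal (266,221), black (244,143) and orange (259,312). The same resin also appears as a square tile (366,139) and a disc (379,311). I choose the teal arch at (266,221). The stand's mouth is around (315,225), and its knob is at about (395,207). Next is a close crop to check this.

```bash
python3 -c "
from h import *
im=cv2.imread('pics/top0.png')[165:285,220:460]
cv2.imwrite('pics/c0.png',cv2.resize(im,None,fx=3.3,fy=3.3,interpolation=cv2.INTER_CUBIC))
p=load('top0')
for n,u,v,z in [('slab',266,221,.022),('gA',310,182,.016),('gB',321,271,.016),('knob',395,207,.17)]: print(n,onz(p,u,v,z).round(4))
print(p['t'],p['R'],-p['R'].T@p['t'])
"
```

```text
slab [ 0.5576 -0.0199  0.022 ]
gA [ 0.6259 -0.0918  0.016 ]
gB [ 0.4766 -0.1134  0.016 ]
knob [ 0.5672 -0.2118  0.17  ]
[-0.10024238  0.5364409   0.89844501] [[ 0.02257677 -0.99974303 -0.00203957]
 [-0.9969196  -0.02235964 -0.07517548]
 [ 0.07511056  0.00373051 -0.99716823]] [ 0.46956889 -0.09157365  0.93602357]
```

View pics/c0.png

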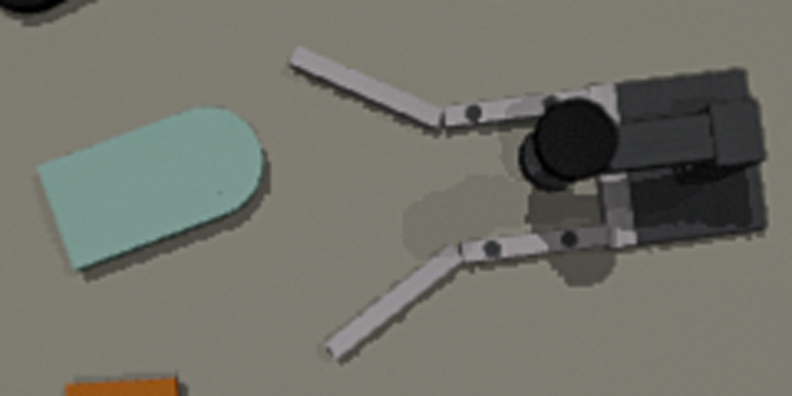

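Crop (3.3x, offset 220,165): the teal arch has its flat-end corners at (38,168) and (78,268), with the round end facing the stand. The guides' inner mouth corners are about (291,65) and (325,347), the knees about (440,130) and (459,247). The knob centre is at (576,140).

```bash
cat > fit.py <<'E'
from h import *
from scipy.optimize import least_squares
def rot(a): return np.array([[np.cos(a),-np.sin(a)],[np.sin(a),np.cos(a)]])
def standfit(p,px,model,z=.016):
    W=np.array([onz(p,u,v,z)[:2] for u,v in px]); M=np.array(model)
    f=lambda s:(M@rot(s[2]).T+s[:2]-W).ravel()
    r=least_squares(f,[.57,-.25,-1.5]); return r.x,r.fun
def slabfit(im,p,guess):  # im rgb
    h=cv2.cvtColor(im,cv2.COLOR_RGB2HSV); m=cv2.inRange(h,(70,45,60),(95,255,255))
    cs,_=cv2.findContours(m,cv2.RETR_EXTERNAL,cv2.CHAIN_APPROX_NONE)
    best=min((c for c in cs if cv2.contourArea(c)>600),key=lambda c:np.hypot(*(np.array(onz(p,*c.mean(0)[0],.022))[:2]-guess)))
    W=np.array([onz(p,u,v,.022)[:2] for u,v in best[:,0]])
    def sd(s):
        L=(W-s[:2])@rot(s[2]); x,y=L.T
        q=np.maximum(np.abs(np.c_[x,y]-[-13.5e-3,0])-[41.5e-3,28e-3],-1) # rect part x -55..28
        dr=np.where((q>0).any(1),np.hypot(*np.maximum(q,0).T),q.max(1))
        dc=np.hypot(x-.027,y)-.028
        return np.where(x>.027,dc,q.max(1))
    r=min((least_squares(sd,[*W.mean(0),a],loss='soft_l1',f_scale=.001) for a in np.arange(-3.1,3.1,.5)),key=lambda r:r.cost)
    return r.x,np.abs(sd(r.x)).mean()
E
python3 -c "
from fit import *
p=load('top0');im=cv2.imread('pics/top0.png')[:,:,::-1].copy()
o=np.array([220,165]);g=lambda L:[np.array(q)/3.3+o for q in L]
s,res=standfit(p,g([(291,65),(440,130),(459,247),(325,347)]),[(-.145,.072),(-.075,.03),(-.075,-.03),(-.145,-.072)])
print(s,res.round(4))
R=rot(s[2]); P=lambda x,y:(s[:2]+R@[x,y]).round(4)
print('rod',P(-.035,0),'mouth',P(-.145,0),'home origin',P(-.055,0))
b,e=slabfit(im,p,[.558,-.02]);print('slab',b,e); print('nose',b[:2]+rot(b[2])@[.055,0])
u=np.array([576,140])/3.3+o
for z in (.175,.165,.16): print(onz(p,*u,z).round(4))
q=proj(p,[*P(-.035,0),.17]);print((q-o)*3.3)
d=p['d'];print('knob depth z',[ (lambda c,r,D:c+r*D)(*ray(p,*u),d[int(u[1]),int(u[0])])])
"
```

```text
[ 0.57055399 -0.24378105 -1.42602376] [-0.0004 -0.0011 -0.0001  0.0003  0.      0.0022  0.0005 -0.0015]
rod [ 0.5655 -0.2091] mouth [ 0.5496 -0.1003] home origin [ 0.5626 -0.1894]
slab [ 0.5603695  -0.02299743 -1.1890466 ] 0.0010673881878720294
nose [ 0.58085946 -0.07403821]
[ 0.5659 -0.2104  0.175 ]
[ 0.5672 -0.212   0.165 ]
[ 0.5678 -0.2127  0.16  ]
[[571.13650717 142.38150917]]
knob depth z [array([ 0.56693887, -0.21162614,  0.16708826])]
```

Request:
{"fn": "apply_moves", "kwargs": {
  "moves": [
    [1, -0.205, -0.172, 0, 0, 0, 0],
    [1, -0.205, -0.172, 0, 0, 0, 0],
    [1, -0.205, -0.172, 0, 0, 0, 0],
    [1, -0.205, -0.172, 0, 0, 0, 0],
    [1, -0.205, -0.172, 0, 0, 0, 0],
    [1, -0.205, -0.172, 0, 0, 0, 0],
    [1, -0.205, -0.172, 0, 0, 0, 0],
    [1, -0.205, -0.172, 0, 0, 0, 0],
    [1, -0.205, -0.172, 0, 0, 0, 0],
    [1, -0.205, -0.172, 0, 0, 0, 0],
    [1, -0.205, -0.172, 0, 0, 0, 0],
    [1, -0.205, -0.172, 0, 0, 0, 0]
  ]
}}

```text
clock: 1.6
eef_pos: [0.5462, 0.0114, 0.2309]
ee_rot: [-0.0, 0.211, 0.977, 0.0]
contact_force: [-0.2, 0.2, -0.2]
width: 1.0
grasp_force: 0.0
```

Request:
{"fn": "apply_moves", "kwargs": {
  "moves": [
    [1, 0, 0, 0, 0, 0, 0.0405],
    [1, 0, 0, 0, 0, 0, 0.0405],
    [1, 0, 0, 0, 0, 0, 0.0405],
    [1, 0, 0, 0, 0, 0, 0.0405],
    [1, 0, 0, 0, 0, 0, 0.0405],
    [1, 0, 0, 0, 0, 0, 0.0405],
    [1, 0, 0, 0, 0, 0, 0]
  ]
}}

```text
clock: 2.48
eef_pos: [0.5456, 0.0129, 0.2308]
ee_rot: [-0.0, 0.56, 0.829, -0.0]
contact_force: [0.9, 0.6, -0.2]
width: 0.997
grasp_force: 0.0
```

```bash
cat >> fit.py <<'E'
from scipy.spatial.transform import Rotation
def go(xy,z,yawy=None):
    s=bot.sense(); R=Rotation.from_quat(np.roll(s['ee_rot'],-1)).as_matrix()
    print('t',round(s['clock'],2),'pos',s['eef_pos'].round(4),'F',s['contact_force'].round(1),'tilt',R[:,2].round(4),'w',round(s['width'],3))
    print('shift units',(R.T@(np.array([*xy,z])-s['eef_pos'])/.2).round(4))
    y=np.arctan2(R[1,1],R[0,1])
    if yawy is not None: print('turn units',round(-((yawy-y+np.pi/2)%np.pi-np.pi/2)/np.pi,4))
E
python3 -c "
from fit import *
im,d,p=shot('wrist','w1')
R=Rotation.from_quat(np.roll(bot.sense()['ee_rot'],-1)).as_matrix()
print('cam in tool',(R.T@(-np.array(p['R']).T@p['t']-bot.sense()['eef_pos'])))
b,e=slabfit(im,p,[.558,-.02]);print('slab',b,e)
g=b[:2]+rot(b[2])@[-.038,0];print(g);go(g,.03,b[2]+np.pi/2)
"
```

```text
cam in tool [ 0.08186684 -0.00038411 -0.14395502]
slab [ 0.55862795 -0.01995518 -1.19023293] 0.0007420840382975645
[0.5445131  0.01532613]
t 2.52 pos [0.5457 0.0129 0.2309] F [ 0.4  0.9 -0.1] tilt [-9.e-04 -2.e-04 -1.e+00] w 1.005
shift units [1.3300e-02 1.0000e-04 1.0044e+00]
turn units 0.0011
```

View pics/w1.png

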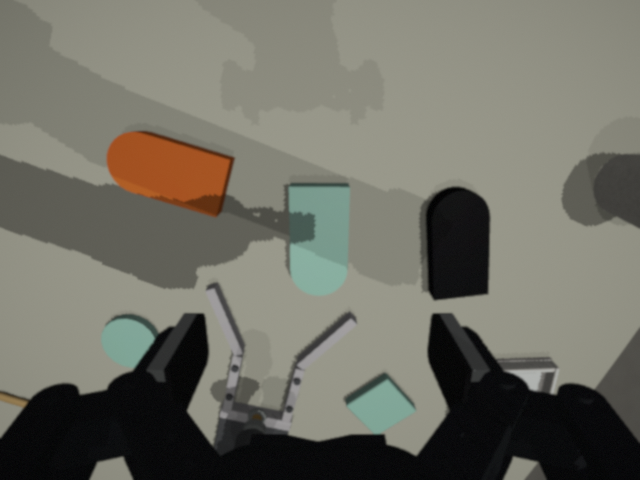

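The wrist view shows the teal arch at (320,238) with its round end towards the stand. The stand's knees are near (243,350) and (297,357), and its mouth tips near (217,285) and (351,315). The fingers straddle the arch correctly.

```bash
python3 -c "
from fit import *
p=load('w1')
s,r=standfit(p,[(351,315),(297,357),(243,350),(217,285)],[(-.145,.072),(-.075,.03),(-.075,-.03),(-.145,-.072)])
print(s,r.round(4))
"
```

```text
[ 0.57073868 -0.23610289 -1.42753724] [ 0.      0.0018  0.0022 -0.0041  0.0002  0.0013 -0.0024  0.001 ]
```

Request:
{"fn": "apply_moves", "kwargs": {
  "moves": [
    [1, 0.0133, 0, 0.1, 0, 0, 0],
    [1, 0, 0, 0.15, 0, 0, 0],
    [1, 0, 0, 0.15, 0, 0, 0],
    [1, 0, 0, 0.15, 0, 0, 0],
    [1, 0, 0, 0.15, 0, 0, 0],
    [1, 0, 0, 0.15, 0, 0, 0],
    [1, 0, 0, 0.15, 0, 0, 0],
    [1, 0, 0, 0.05, 0, 0, 0],
    [1, 0, 0, 0.05, 0, 0, 0],
    [1, 0, 0, 0.03, 0, 0, 0],
    [1, 0, 0, 0, 0, 0, 0]
  ]
}}

```text
clock: 3.9
eef_pos: [0.5453, 0.0153, 0.0055]
ee_rot: [0.0, 0.56, 0.828, 0.0]
contact_force: [0.2, -0.0, 0.5]
width: 1.002
grasp_force: 0.0
```

Request:
{"fn": "apply_moves", "kwargs": {
  "moves": [
    [0.8, 0, 0, 0, 0, 0, 0],
    [0.7, 0, 0, 0, 0, 0, 0],
    [0.6, 0, 0, 0, 0, 0, 0],
    [0.6, 0, 0, 0, 0, 0, 0],
    [0.6, 0, 0, 0, 0, 0, 0],
    [0.6, 0, 0, 0, 0, 0, 0]
  ]
}}

```text
clock: 4.65
eef_pos: [0.546, 0.0153, 0.0062]
ee_rot: [0.0, 0.56, 0.828, 0.001]
contact_force: [0.2, -0.3, 5.7]
width: 0.64
grasp_force: 64.6
```

```bash
python3 -c "
from fit import *
s=np.array([.5706,-.241]);a=-1.4267
# grip at slab x=-38; target origin x=-78 in stand -> TCP at -116 ; stage at -165 first
for x in (-.165,-.116):
  g=s+rot(a)@[x,0]; print(g);go(g,.0055,a+np.pi/2)
"
```

```text
[ 0.5469063  -0.07771005]
t 4.65 pos [0.546  0.0153 0.0062] F [ 0.2 -0.3  5.7] tilt [ 1.5e-03  5.0e-04 -1.0e+00] w 0.64
shift units [-0.4335 -0.1689  0.0033]
turn units 0.0756
[ 0.55394261 -0.12620222]
t 4.65 pos [0.546  0.0153 0.0062] F [ 0.2 -0.3  5.7] tilt [ 1.5e-03  5.0e-04 -1.0e+00] w 0.64
shift units [-0.6716 -0.2265  0.0033]
turn units 0.0756
```

Request:
{"fn": "apply_moves", "kwargs": {
  "moves": [
    [0.6, 0, 0, 0, 0, 0, 0.0156],
    [0.6, 0, 0, 0, 0, 0, 0.02],
    [0.6, 0, 0, 0, 0, 0, 0.02],
    [0.6, 0, 0, 0, 0, 0, 0.02],
    [0.6, -0.04, -0.006, 0, 0, 0, 0],
    [0.6, -0.08, -0.01, 0, 0, 0, 0],
    [0.6, -0.08, -0.01, 0, 0, 0, 0],
    [0.6, -0.08, -0.01, 0, 0, 0, 0],
    [0.6, -0.08, -0.01, 0, 0, 0, 0],
    [0.6, -0.06, -0.01, 0, 0, 0, 0],
    [0.6, -0.04, -0.006, 0, 0, 0, 0],
    [0.6, 0, 0, 0, 0, 0, 0]
  ]
}}

```text
clock: 6.15
eef_pos: [0.5471, -0.0773, 0.0062]
ee_rot: [0.0, 0.654, 0.756, 0.001]
contact_force: [-0.9, 0.4, 5.6]
width: 0.634
grasp_force: 64.7
```

```bash
python3 -c "
from fit import *
shot('top','top1')
im=cv2.imread('pics/top1.png')[150:300,220:460]
cv2.imwrite('pics/c1.png',cv2.resize(im,None,fx=3.3,fy=3.3,interpolation=cv2.INTER_CUBIC))
s=np.array([.5706,-.241]);a=-1.4267
go(s+rot(a)@[-.116,0],.0055,a+np.pi/2)
"
```

```text
t 6.2 pos [ 0.5471 -0.0774  0.0062] F [-0.7  0.1  5.7] tilt [ 1.9e-03  7.0e-04 -1.0e+00] w 0.636
shift units [-0.2466 -0.0013  0.0035]
turn units -0.0
```

View pics/c1.png

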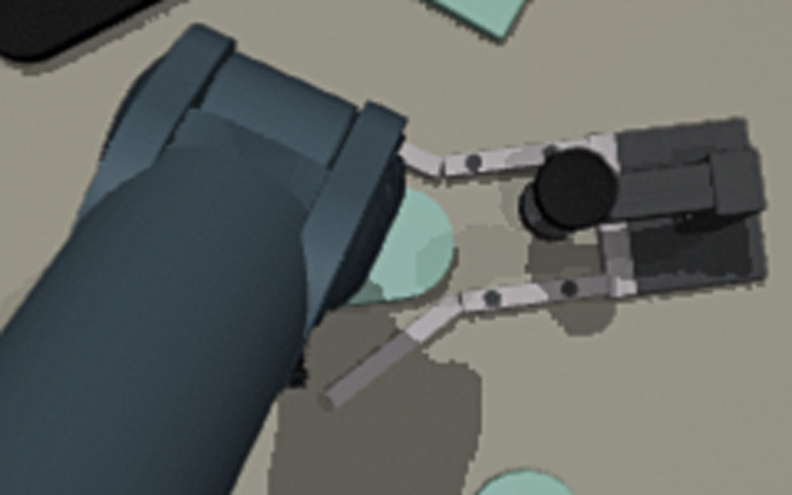

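The crop shows the nose at (453,240) between the knees at (440,178) and (459,297). It is about 1 mm low of centre, so I nudge it and go on.

Request:
{"fn": "apply_moves", "kwargs": {
  "moves": [
    [0.6, -0.02, 0.005, 0, 0, 0, 0],
    [0.6, -0.035, 0, 0, 0, 0, 0],
    [0.6, -0.035, 0, 0, 0, 0, 0],
    [0.6, -0.035, 0, 0, 0, 0, 0],
    [0.6, -0.035, 0, 0, 0, 0, 0]
  ]
}}

```text
clock: 6.82
eef_pos: [0.5528, -0.106, 0.0062]
ee_rot: [-0.001, 0.653, 0.757, 0.002]
contact_force: [-0.6, 5.1, 7.5]
width: 0.639
grasp_force: 64.9
```

Request:
{"fn": "apply_moves", "kwargs": {
  "moves": [
    [0.6, -0.035, 0, 0, 0, 0, 0],
    [0.6, -0.03, 0, 0, 0, 0, 0],
    [0.6, -0.01, 0, 0, 0, 0, 0],
    [0.6, 0, 0, 0, 0, 0, 0]
  ]
}}

```text
clock: 7.32
eef_pos: [0.5549, -0.1216, 0.0062]
ee_rot: [-0.001, 0.654, 0.757, 0.002]
contact_force: [-1.2, 3.3, 7.4]
width: 0.639
grasp_force: 64.9
```

Request:
{"fn": "apply_moves", "kwargs": {
  "moves": [
    [0.73, 0, 0, 0, 0, 0, 0],
    [0.73, 0, 0, 0, 0, 0, 0],
    [0.73, 0, 0, 0, 0, 0, 0],
    [0.73, 0, 0, -0.05, 0, 0, 0],
    [0.73, 0, 0, -0.1, 0, 0, 0],
    [0.73, 0, 0, -0.1, 0, 0, 0],
    [0.0, 0.125, 0, 0, 0, 0, 0],
    [0, 0.125, 0, 0, 0, 0, 0],
    [0, 0, 0, 0, 0, 0, 0],
    [0, 0, 0, 0, 0, 0, 0],
    [0, 0, 0, 0, 0, 0, 0],
    [0, 0, 0, 0, 0, 0, 0]
  ]
}}

```text
clock: 8.82
eef_pos: [0.5466, -0.0757, 0.0554]
ee_rot: [0.0, 0.655, 0.756, -0.0]
contact_force: [0.3, 0.2, 0.1]
width: -0.002
grasp_force: 0.0
```

```bash
python3 -c "
from fit import *
im,d,p=shot('wrist','w2')
b,e=slabfit(im,p,[.56,-.16]);print('slab',b,e)
s=np.array([.5706,-.241]);a=-1.4267
g=b[:2]+rot(b[2])@[-.08,0];go(g,.008,a+np.pi/2);print('slab in stand',rot(a).T@(b[:2]-s),b[2]-a)
"
```

```text
slab [ 0.70730571 -0.18552974 -0.60197263] 0.003815451609338451
t 8.88 pos [ 0.5465 -0.0755  0.0553] F [-0.  -0.4  0.6] tilt [-0.e+00 -5.e-04 -1.e+00] w 0.002
shift units [-0.3878  0.4234  0.2365]
turn units -0.0005
slab in stand [-0.03526467  0.14325433] 0.8247273666830475
```

View pics/w2.png

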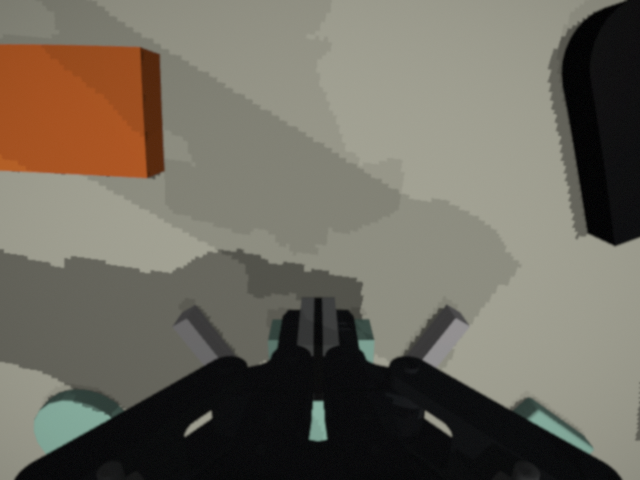

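The wrist view shows the flat end (edges at columns 272 and 373, row ~320) ahead of the shut fingers and centred between the guides. I lower behind it and push.

Request:
{"fn": "apply_moves", "kwargs": {
  "moves": [
    [0, 0, 0, 0.05, 0, 0, 0],
    [0, 0, 0, 0.06, 0, 0, 0],
    [0, 0, 0, 0.06, 0, 0, 0],
    [0, 0, 0, 0.06, 0, 0, 0],
    [0, 0, 0, 0, 0, 0, 0],
    [0, -0.025, 0, 0, 0, 0, 0],
    [0, -0.025, 0, 0, 0, 0, 0],
    [0, -0.025, 0, 0, 0, 0, 0],
    [0, -0.025, 0, 0, 0, 0, 0]
  ]
}}

```text
clock: 10.0
eef_pos: [0.5497, -0.0948, 0.0096]
ee_rot: [0.0, 0.654, 0.756, 0.0]
contact_force: [-0.3, 0.6, -0.3]
width: 0.003
grasp_force: 0.0
```

Request:
{"fn": "apply_moves", "kwargs": {
  "moves": [
    [0, -0.02, 0, 0, 0, 0, 0],
    [0, -0.02, 0, 0, 0, 0, 0],
    [0, -0.02, 0, 0, 0, 0, 0]
  ]
}}

```text
clock: 10.38
eef_pos: [0.5512, -0.1057, 0.0093]
ee_rot: [-0.0, 0.654, 0.756, 0.0]
contact_force: [-0.2, 1.6, 1.0]
width: 0.003
grasp_force: 0.7
```

Request:
{"fn": "apply_moves", "kwargs": {
  "moves": [
    [0, -0.015, 0, 0, 0, 0, 0],
    [0, -0.015, 0, 0, 0, 0, 0],
    [0, -0.015, 0, 0, 0, 0, 0]
  ]
}}

```text
clock: 10.75
eef_pos: [0.5525, -0.115, 0.0093]
ee_rot: [-0.0, 0.654, 0.756, 0.0]
contact_force: [0.1, 1.0, 2.0]
width: 0.001
grasp_force: 0.7
```

Request:
{"fn": "apply_moves", "kwargs": {
  "moves": [
    [0, -0.01, 0, 0, 0, 0, 0],
    [0, -0.01, 0, 0, 0, 0, 0]
  ]
}}

```text
clock: 11.0
eef_pos: [0.553, -0.119, 0.0093]
ee_rot: [-0.0, 0.654, 0.756, -0.0]
contact_force: [-1.2, 0.8, 0.4]
width: 0.0
grasp_force: 0.7
```

Request:
{"fn": "apply_moves", "kwargs": {
  "moves": [
    [0, -0.01, 0, 0, 0, 0, 0],
    [0, -0.01, 0, 0, 0, 0, 0]
  ]
}}

```text
clock: 11.25
eef_pos: [0.5536, -0.123, 0.0092]
ee_rot: [-0.0, 0.654, 0.756, -0.0]
contact_force: [-0.8, 1.5, 1.5]
width: 0.003
grasp_force: 0.6
```

Request:
{"fn": "apply_moves", "kwargs": {
  "moves": [
    [0, -0.01, 0, 0, 0, 0, 0],
    [0, 0, 0, 0, 0, 0, 0]
  ]
}}

```text
clock: 11.5
eef_pos: [0.5539, -0.1256, 0.0092]
ee_rot: [0.0, 0.655, 0.756, -0.0]
contact_force: [0.5, -0.6, 0.9]
width: -0.004
grasp_force: 0.1
```

Request:
{"fn": "apply_moves", "kwargs": {
  "moves": [
    [0, -0.01, 0, 0, 0, 0, 0],
    [0, 0, 0, 0, 0, 0, 0]
  ]
}}

```text
clock: 11.75
eef_pos: [0.5541, -0.1273, 0.0092]
ee_rot: [0.0, 0.654, 0.756, -0.0]
contact_force: [0.3, -0.0, -0.8]
width: -0.001
grasp_force: 0.1
```

Request:
{"fn": "apply_moves", "kwargs": {
  "moves": [
    [0, -0.01, 0, 0, 0, 0, 0],
    [0, 0, 0, 0, 0, 0, 0]
  ]
}}

```text
clock: 12.0
eef_pos: [0.5542, -0.128, 0.0092]
ee_rot: [-0.001, 0.654, 0.756, 0.0]
contact_force: [-0.6, 3.1, 1.9]
width: -0.003
grasp_force: 1.3
```

Request:
{"fn": "apply_moves", "kwargs": {
  "moves": [
    [0, -0.01, 0, 0, 0, 0, 0],
    [0, 0, 0, 0, 0, 0, 0]
  ]
}}

```text
clock: 12.25
eef_pos: [0.5543, -0.128, 0.0092]
ee_rot: [-0.002, 0.654, 0.757, 0.001]
contact_force: [-2.0, 5.8, 3.9]
width: 0.002
grasp_force: 2.9
```

Request:
{"fn": "apply_moves", "kwargs": {
  "moves": [
    [0, -0.01, 0, 0, 0, 0, 0],
    [0, 0, 0, 0, 0, 0, 0]
  ]
}}

```text
clock: 12.5
eef_pos: [0.5543, -0.1281, 0.0092]
ee_rot: [-0.004, 0.653, 0.757, 0.001]
contact_force: [-2.3, 8.3, 5.7]
width: -0.004
grasp_force: 4.3
```

```bash
python3 -c "
from fit import *
shot('top','top2')
im=cv2.imread('pics/top2.png')[150:300,270:460]
cv2.imwrite('pics/c2.png',cv2.resize(im,None,fx=4,fy=4,interpolation=cv2.INTER_CUBIC))
s=np.array([.5706,-.241]);a=-1.4267
go(s+rot(a)@[-.121,0],.0093,a+np.pi/2)
"
```

```text
t 12.55 pos [ 0.5543 -0.1281  0.0092] F [-2.6  8.   4.9] tilt [-0.0035  0.0066 -1.    ] w -0.002
shift units [ 0.0345 -0.0001 -0.0003]
turn units 0.0008
```

View pics/c2.png

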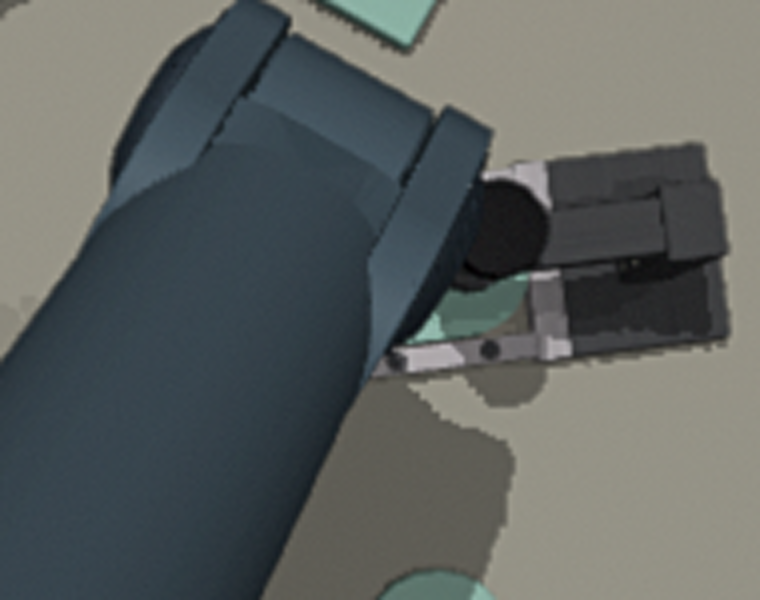

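The teal nose reaches the end stop at (528,275) in the crop, and the push force rises without motion. I back off and check.

Request:
{"fn": "apply_moves", "kwargs": {
  "moves": [
    [0, 0.03, 0, 0, 0, 0, 0],
    [0, 0.1, 0, 0, 0, 0, 0],
    [0, 0.1, 0, 0, 0, 0, 0],
    [0, 0.1, 0, -0.2, 0, 0, 0],
    [0, 0.1, 0, -0.2, 0, 0, 0],
    [0, 0.1, 0, -0.2, 0, 0, 0],
    [0, 0.1, 0, -0.2, 0, 0, 0],
    [0, 0.1, 0, -0.2, 0, 0, 0],
    [0, 0, 0, 0, 0, 0, 0],
    [0, 0, 0, 0, 0, 0, 0]
  ]
}}

```text
clock: 13.8
eef_pos: [0.5333, 0.0122, 0.2086]
ee_rot: [-0.0, 0.654, 0.757, -0.0]
contact_force: [-0.1, 0.3, -0.1]
width: -0.001
grasp_force: 0.0
```

```bash
python3 -c "
from fit import *
im,d,p=shot('top','top3')
c=cv2.imread('pics/top3.png')[165:285,270:460]
cv2.imwrite('pics/c3.png',cv2.resize(c,None,fx=4,fy=4,interpolation=cv2.INTER_CUBIC))
u=np.array([576,140])/3.3+[220,165]
r=ray(p,*u);print('knob',r[0]+r[1]*np.median(d[int(u[1])-2:int(u[1])+3,int(u[0])-2:int(u[0])+3]))
go([.5665,-.2105],.185)
"
```

```text
knob [ 0.56706684 -0.21178392  0.16607768]
t 13.85 pos [0.5328 0.0115 0.208 ] F [-0.4  0.1  1.2] tilt [-2.4e-03 -7.0e-04 -1.0e+00] w 0.0
shift units [-1.1227  0.0076  0.1152]
```

View pics/c3.png

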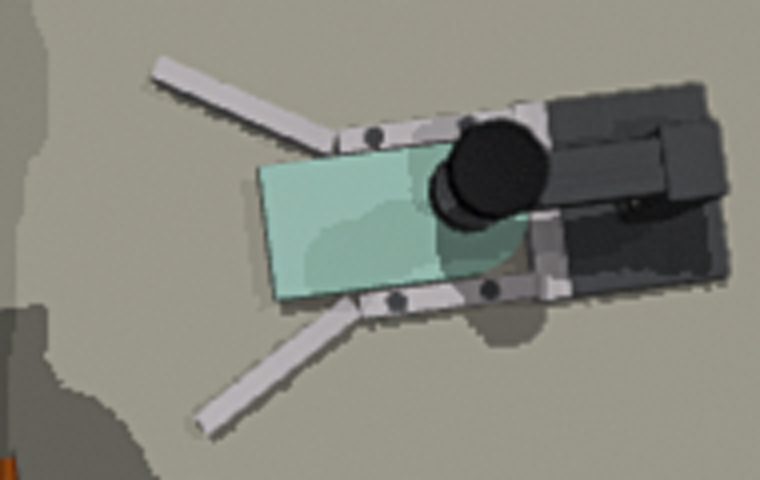

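The casting is home and straight: its flat-end corners are at (260,167) and (277,298), centred between the guides. The knob is at (498,168). Next I move over the knob.

Request:
{"fn": "apply_moves", "kwargs": {
  "moves": [
    [0, -0.1, 0.0076, 0, 0, 0, 0],
    [0, -0.16, 0, 0, 0, 0, 0],
    [0, -0.16, 0, 0, 0, 0, 0],
    [0, -0.16, 0, 0, 0, 0, 0],
    [0, -0.16, 0, 0, 0, 0, 0],
    [0, -0.16, 0, 0, 0, 0, 0],
    [0, -0.13, 0, 0, 0, 0, 0],
    [0, -0.09, 0, 0, 0, 0, 0],
    [0, 0, 0, 0.1, 0, 0, 0],
    [0, 0, 0, 0.05, 0, 0, 0],
    [0, 0, 0, 0, 0, 0, 0]
  ]
}}

```text
clock: 15.22
eef_pos: [0.5666, -0.2074, 0.1769]
ee_rot: [-0.002, 0.653, 0.757, -0.001]
contact_force: [0.2, 0.3, 0.5]
width: -0.001
grasp_force: 0.0
```

Request:
{"fn": "apply_moves", "kwargs": {
  "moves": [
    [0, 0, 0, 0.02, 0, 0, 0],
    [0, 0, 0, 0.02, 0, 0, 0],
    [0, 0, 0, 0.02, 0, 0, 0],
    [0, 0, 0, 0, 0, 0, 0]
  ]
}}

```text
clock: 15.72
eef_pos: [0.5677, -0.2097, 0.1671]
ee_rot: [-0.0, 0.654, 0.756, -0.0]
contact_force: [-0.5, -0.4, 0.6]
width: -0.003
grasp_force: 0.0
```

Request:
{"fn": "apply_moves", "kwargs": {
  "moves": [
    [0, 0, 0, 0.015, 0, 0, 0],
    [0, 0, 0, 0.02, 0, 0, 0],
    [0, 0, 0, 0.02, 0, 0, 0],
    [0, 0, 0, 0.02, 0, 0, 0],
    [0, 0, 0, 0.02, 0, 0, 0],
    [0, 0, 0, 0.015, 0, 0, 0],
    [0, 0, 0, 0, 0, 0, 0],
    [0, 0, 0, 0, 0, 0, 0]
  ]
}}

```text
clock: 16.73
eef_pos: [0.5675, -0.2097, 0.1447]
ee_rot: [-0.0, 0.654, 0.756, -0.0]
contact_force: [-0.0, -0.0, 0.5]
width: -0.001
grasp_force: 0.2
```

Request:
{"fn": "apply_moves", "kwargs": {
  "moves": [
    [0, 0, 0, 0.01, 0, 0, 0],
    [0, 0, 0, 0.01, 0, 0, 0]
  ]
}}

```text
clock: 16.98
eef_pos: [0.5675, -0.2097, 0.1414]
ee_rot: [-0.0, 0.654, 0.756, 0.0]
contact_force: [-1.6, 1.1, 4.5]
width: -0.002
grasp_force: 2.0
```

```bash
python3 -c "
from fit import *
shot('side','side2')
c=cv2.imread('pics/side2.png')[210:460,300:500]
cv2.imwrite('pics/c4.png',cv2.resize(c,None,fx=2.4,fy=2.4,interpolation=cv2.INTER_CUBIC))
print(bot.sense()['contact_force'])
"
```

```text
[-1.93689217  0.87561649  2.83603052]
```

View pics/c4.png

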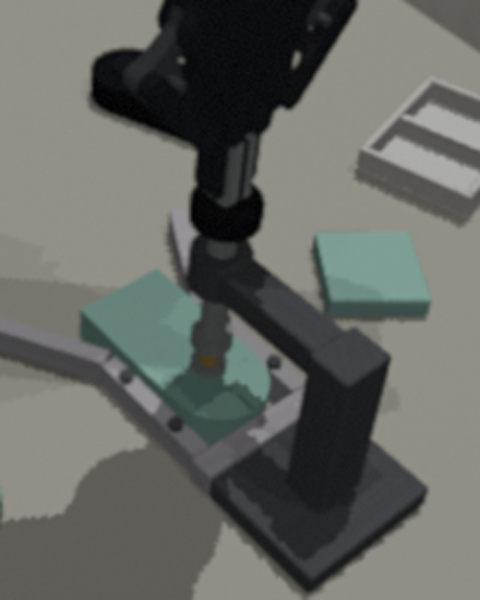

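The fingers press squarely on the knob (228,205), and the foot (208,370) is just above the casting. I finish to a knob height of 0.131 m.

Request:
{"fn": "apply_moves", "kwargs": {
  "moves": [
    [0, 0, 0, 0.01, 0, 0, 0],
    [0, 0, 0, 0.01, 0, 0, 0],
    [0, 0, 0, 0.01, 0, 0, 0],
    [0, 0, 0, 0.01, 0, 0, 0],
    [0, 0, 0, 0.005, 0, 0, 0],
    [0, 0, 0, 0, 0, 0, 0],
    [0, 0, 0, 0, 0, 0, 0],
    [0, 0, 0, 0, 0, 0, 0]
  ]
}}

```text
clock: 18.02
eef_pos: [0.5676, -0.2097, 0.1321]
ee_rot: [-0.0, 0.654, 0.756, -0.0]
contact_force: [-2.6, 0.3, 4.9]
width: 0.001
grasp_force: 2.1
```

Request:
{"fn": "apply_moves", "kwargs": {
  "moves": [
    [0, 0, 0, 0.006, 0, 0, 0],
    [0, 0, 0, 0, 0, 0, 0],
    [0, 0, 0, 0, 0, 0, 0],
    [0, 0, 0, 0, 0, 0, 0]
  ]
}}

```text
clock: 18.52
eef_pos: [0.5676, -0.2098, 0.1311]
ee_rot: [-0.0, 0.654, 0.756, -0.0]
contact_force: [-1.7, 1.1, 4.3]
width: -0.002
grasp_force: 2.5
```

Request:
{"fn": "apply_moves", "kwargs": {
  "moves": [
    [0, 0, 0, -0.02, 0, 0, 0],
    [0, 0, 0, -0.1, 0, 0, 0],
    [0, 0, 0, -0.2, 0, 0, 0],
    [0, 0, 0, -0.2, 0, 0, 0],
    [0, 0.2, 0, 0, 0, 0, 0],
    [0, 0.25, 0, 0, 0, 0, 0],
    [0, 0.25, 0, 0, 0, 0, 0],
    [0, 0.25, 0, 0, 0, 0, 0],
    [0, 0.15, 0, 0, 0, 0, 0],
    [0, 0, 0, 0, 0, 0, 0],
    [0, 0, 0, 0, 0, 0, 0]
  ]
}}

```text
clock: 19.9
eef_pos: [0.5367, 0.0066, 0.2359]
ee_rot: [0.001, 0.655, 0.756, 0.0]
contact_force: [-0.0, -0.1, -0.1]
width: 0.005
grasp_force: 0.0
```

```bash
python3 -c "
from fit import *
im,d,p=shot('top','top4')
X=[]
for v in range(195,222):
  for u in range(380,412):
    if d[v,u]>0:
      r=ray(p,u,v);q=r[0]+r[1]*d[v,u]
      if q[2]>.118: X.append(q)
X=np.array(X);print(len(X),np.median(X,0),X.mean(0))
d0=load('top0')['d']
print('ref',[(lambda r:r[0]+r[1]*d[v,u])(ray(p,u,v))[2].round(4) for u,v in ((440,205),(420,207))], [(lambda r:r[0]+r[1]*d[v,u])(ray(p,u,v))[2].round(4) for u,v in ((345,215),(345,225),(330,160))])
c=cv2.imread('pics/top4.png')[165:285,270:460]
cv2.imwrite('pics/c5.png',cv2.resize(c,None,fx=4,fy=4,interpolation=cv2.INTER_CUBIC))
"
```

```text
455 [ 0.56771249 -0.2118384   0.13038774] [ 0.56792335 -0.21158347  0.13019974]
ref [np.float64(0.1077), np.float64(0.1057)] [np.float64(0.0194), np.float64(0.0197), np.float64(0.0)]
```

View pics/c5.png

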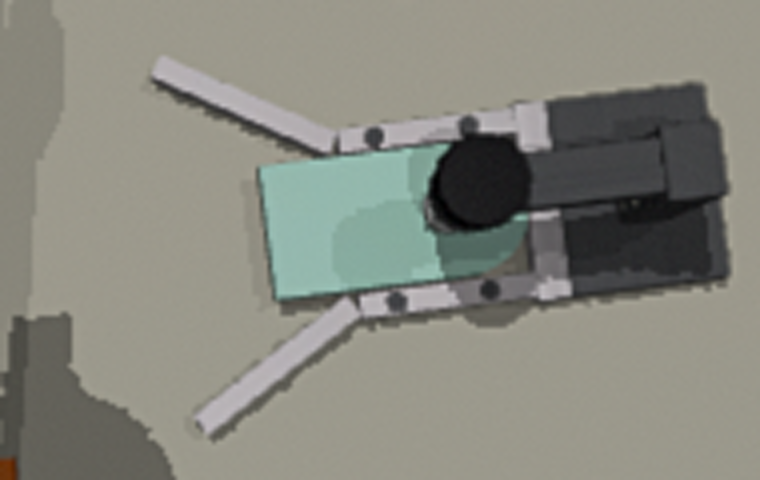

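The knob stays down at about 0.1305 m, with its centre at crop (480,182). The casting hasn't moved: its flat-end corners are still at (260,167) and (277,298). I hand the job in.

```bash
python3 -c "
from h import *
print(workorder.job_done())"
```

```text
the job is handed in; nothing more can be done
None
```

The casting is home against the end stop, the gauge is left down with its foot about half in (knob top about 131 mm above the table), and the job is handed in; the hand-in returned no verdict.

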